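# Try two cartons under the parcel height gauge

### The job

Two look-alike cartons are to go by letter post, but only one is low enough. Try both in the metal height gauge, which has room for one in each half: slide each lengthwise along the counter, from the robot's side, straight under the bar, pushing gently so that the one that is too tall only comes lightly up against the bar. Leave the one that fits under the bar, squarely against the gauge's end plate, and draw the one that is too tall back towards the robot, a hand's breadth clear of the bar, standing on the counter; do not disturb the other things.

Things in the scene. Friction and masses are not known exactly. Their poses are not given: they have to be found in the camera images.
- gauge: parcel height gauge, a metal bridge fixed to the counter, 228 mm wide. Origin on the counter under the middle of the bar's near (robot-side) face; x = push direction, away from the robot, within 0.2 rad of world x; y left along the bar. Two posts (x 0 to 18 mm, 70 mm high) leave an opening 200 mm wide (y -100 to 100 mm), floored by the bare counter. It must never be pushed with over 20 N
- gauge_bar (a point): middle of the lower near edge of the gauge's level, fixed bar, 49 mm above the counter; the bar is 12 mm thick (x 0 to 12 mm in the gauge's frame) and 12 mm high, its top at 61 mm. The carton that is too tall stops here with its front end, its origin 70 mm before the bar's near face
- gauge_stop (a point): middle of the near face, at counter level, of the gauge's upright end plate, which crosses behind the opening 50 mm past the bar's near face; rigid, 44 mm high, 10 mm thick. A carton that clears stops here with its front end, its origin 20 mm before the bar's near face and 90 mm of it still on the robot's side of the bar
- gauge_left (a point): middle of the left half of the opening, at counter level under the bar's near face (gauge frame y = 55 mm): the place to try the carton that stands on the left
- gauge_right (a point): middle of the right half of the opening, at counter level under the bar's near face (gauge frame y = -55 mm): the place to try the carton that stands on the right
- carton_1: one of two look-alike sealed cardboard cartons, tape along the top: 140 mm long (x axis), 56 mm wide (y), 46 to 53 mm high, about 0.25 kg, rigid, ends alike. One is a few mm taller and catches on the bar, the other goes under; which is not told: find it by pushing. Origin: centre of the underside. Stands on the counter before the gauge, one left and one right, x within 0.2 rad of straight ahead
- carton_2: one of two look-alike sealed cardboard cartons, tape along the top: 140 mm long (x axis), 56 mm wide (y), 46 to 53 mm high, about 0.25 kg, rigid, ends alike. One is a few mm taller and catches on the bar, the other goes under; which is not told: find it by pushing. Origin: centre of the underside. Stands on the counter before the gauge, one left and one right, x within 0.2 rad of straight ahead
- rubber_stamp: bystander, loose: rubber stamp with a turned wooden handle, 25x44x73 mm, standing left of the gauge; origin at the centre of its underside
- stapler: bystander, loose: stapler, 136 mm long, 32 mm wide, 41 mm high, lying to the right of the gauge; origin at the centre of its underside
- glass_1: bystander, loose: drinking glass, 62 mm across, 83 mm high, standing at the back right; origin at the centre of its underside

How it is judged:
On the way:
1. a carton that does not fit, standing flat on the counter and lengthwise in the opening, has been pushed up against the bar (((contact force between carton_1 and gauge above 1 N and x of carton_1 in the frame of gauge between -0.078 and -0.064 m and y of carton_1 in the frame of gauge between -0.08 and 0.08 m and angle between the x axis of carton_1 and the x axis of gauge, either way round below 0.12 rad and height (world z) of carton_1 between -0.004 and 0.002 m and angle between carton_1's own z axis and vertical below 0.02 rad) or (contact force between carton_2 and gauge above 1 N and x of carton_2 in the frame of gauge between -0.078 and -0.064 m and y of carton_2 in the frame of gauge between -0.08 and 0.08 m and angle between the x axis of carton_2 and the x axis of gauge, either way round below 0.12 rad and height (world z) of carton_2 between -0.004 and 0.002 m and angle between carton_2's own z axis and vertical below 0.02 rad))), for 0.1 s.
At the end, for the whole second after the job is handed in: One carton stands under the bar, within 4 mm of the end plate and square to it within 0.07 rad; the one that is too tall stands upright on the counter on the robot's side, its centre more than 100 mm before the bar (30 mm clear); both are still and released (((x of carton_2 in the frame of gauge between -0.024 and -0.016 m and y of carton_2 in the frame of gauge between -0.08 and 0.08 m and angle between the x axis of carton_2 and the x axis of gauge, either way round below 0.07 rad and linear speed of each of carton_2, carton_1 below 0.02 m/s and angle between each of carton_2, carton_1's own z axis and vertical below 0.05 rad and height (world z) of carton_2 between -0.004 and 0.004 m and contact force between each of carton_2, carton_1 and the fingers below 0.1 N and x of carton_1 in the frame of gauge below -0.1 m and height (world z) of carton_1 between -0.004 and 0.004 m) or (x of carton_1 in the frame of gauge between -0.024 and -0.016 m and y of carton_1 in the frame of gauge between -0.08 and 0.08 m and angle between the x axis of carton_1 and the x axis of gauge, either way round below 0.07 rad and linear speed of each of carton_1, carton_2 below 0.02 m/s and angle between each of carton_1, carton_2's own z axis and vertical below 0.05 rad and height (world z) of carton_1 between -0.004 and 0.004 m and contact force between each of carton_1, carton_2 and the fingers below 0.1 N and x of carton_2 in the frame of gauge below -0.1 m and height (world z) of carton_2 between -0.004 and 0.004 m))); the robot touches nothing.
It fails at once if the gauge is pushed with more than 20 N (contact force between gauge and anything else above 20 N).
It fails at once if the rubber stamp is moved by more than 20 mm (distance of rubber_stamp from where it was at the start of the episode above 0.02 m).
It fails at once if the stapler is moved by more than 20 mm (distance of stapler from where it was at the start of the episode above 0.02 m).
It fails at once if the glass is moved by more than 20 mm (distance of glass_1 from where it was at the start of the episode above 0.02 m).
It also fails if it takes over 64 s, if anything falls off the work surface, if the arm or the gripper's body presses on something with over 40 N, if the wrist force passes 120 N, or if a joint passes its speed limit or range.

### The arm

A 6-joint arm with a two-finger parallel gripper is mounted at the origin on a cart in front of the work surface, level with it; the furniture and walls round the work are solid. World frame = base frame: x ahead of the robot, y to its left, z up, the work surface at z = 0. Lengths are in m, angles in rad, forces in N, time in s.
With the tool pointing down it reaches from about 0.25 to 0.725 m from the base axis. Payload 4 kg.
Tool frame: the origin (TCP) lies midway between the tips of the shut fingers; the grasp point (between the pads) lies 19 mm behind it; z points along the fingers, y is the line along which they close (so a half turn about z gives the same grasp; the last joint's range is limited). The gripper opens to 85 mm and grips with 20 to 120 N. Pads are 22 mm wide; open, the fingers measure 114 mm over their backs; the gripper's body (76 mm by 85 mm) begins 54 mm behind the grasp point. The pads swing forward as they close: fully open they stand 13 mm farther back than shut.
Start: joints at [1.245, 0.241, 0.005, 1.335, 0, 1.571], TCP at [0.16, 0.474, 0.231] pointing down, gripper open.
Joint ranges: [-2.72, 2.72], [-1.05, 1.87], [-1.09, 1.28], [-1.99, 2.15], [-1.42, 1.44], [-3.14, 3.14]. Speed limits (rad/s): [2.79, 2.79, 3.14, 3.14, 3.14, 3.14].

### API

Orientations are given as a unit quaternion [x, y, z, w].
In Python, from workcell import bot gives the robot as it stands.
- The arm moves only by the tool play_rows, never from a script. Its argument "moves" is a list of rows, each a list of 3 entries, a list of its own where there are three numbers: the opening, from -1 (shut) to 1 (fully open), then the shift along the tool's x, y, z in cm, then the turn, a rotation vector about the tool's x, y, z in rad. A call has 1 to 12 rows; each row shifts and turns the commanded pose from where the row before left it, along the tool's axes as they then stand; what a row does not reach is not made up. A row lasts 1/12 s, in which the tool goes at most 41.7 mm and 7.16 degrees, less where a joint would pass 70% of its speed; a pose out of reach is approached as far as the arm can. A call is refused whole if a number of a shift passes 4.17 or a number of a turn 0.125, either way. A call with a gripper value outside its range is refused whole. The fingers move at their own pace and stop on an object; the grip force is fixed at half the most. Time passes only in rows, so rows that do not move let the fingers close. It gives the time, the measured TCP pose, the force and the opening at its end, in the units of the state.
- bot.get_obs(): the state, without advancing time (a new reading comes with each control period).
- bot.camera(name): name is "side" or "top"; returns (picture, depth): 480x640x3 uint8, red, green, blue; 480x640 float32, m along the optical axis (not along the pixel's ray), 0 where there is no reading.
- bot.camera_info(name): a dict with "K" (3x3 intrinsics, pixels), "k1" (the pictures are not rectified: a ray, as slopes to the right and down, at radius r is drawn at 1 + k1 r^2 times it, then the intrinsics apply), "world_from_camera" (4x4, takes a point from camera to world coordinates). Camera axes: x right, y up, looking along -z (the intrinsics and any distortion apply to the point x, -y, -z); pixel columns grow to the right and rows downward; lengths in m; the calibration is good to about 2 mm. A picture is of the moment at which its call begins. camera_info takes no time and is no camera call.
- bot.job_done(): hands the job in, once; it reports no verdict.
The state is a dict: "clock": time; "joint_pos": joint angles; "joint_vel": joint speeds; "tau": joint torques, N m; "eef_pos": TCP position; "tool_rot": TCP orientation; "ft_force": force on the tool from outside, world axes, zero at the start; "ft_torque": the same for the moment, N m; "grip_width": finger opening in m.
Only numpy, scipy, OpenCV 4.12 (cv2) and the standard library are available. Lean on these libraries where they do the work, as an engineer would, in place of code of your own. Each camera call takes 0.05 s, during which the arm holds its last target. There are 200 camera calls.

## Working session

There is one attempt and no reset: what is moved stays moved. The work goes in short steps, Python scripts to look and compute and a tool call to move; the robot and the scene stay as the last step left them, time stands still between calls to the robot, and variables do not carry over. Pictures are saved under pics/ and viewed, on a budget of 10 in all, crops included, one or two more only if the job needs it, and the job is handed in when it is done.

Besides the shell and the picture viewer there is one more tool, called after "Call:" as a command line: name --argument value ..., lists and objects as JSON in quotes. play_rows: Moves the arm, as the interface text tells. Its arguments: {"type":"object","properties":{"moves":{"type":"array"}},"required":["moves"]}

```bash
ls; mkdir -p pics; python3 - <<'E'
from workcell import bot
import cv2,numpy as np
for n in("top","side"):
    p,d=bot.camera(n); np.savez(f"pics/{n}0.npz",p=p,d=d); cv2.imwrite(f"pics/{n}0.png",p[:,:,::-1])
    i=bot.camera_info(n); print(n,i["K"],i["k1"],np.round(i["world_from_camera"],3), (d>0).mean())
o=bot.get_obs();print(o)
E
```

```text
pics
top [[599.36779516   0.         319.03650891]
 [  0.         599.36779516 244.83353854]
 [  0.           0.           1.        ]] -0.0909362396115071 [[ 0.027  0.983 -0.183  0.376]
 [-1.     0.029  0.007 -0.247]
 [ 0.012  0.183  0.983  1.085]
 [ 0.     0.     0.     1.   ]] 0.9962109375
side [[514.19670201   0.         330.77421051]
 [  0.         514.19670201 234.23518802]
 [  0.           0.           1.        ]] -0.1115431233643955 [[ 0.948 -0.272  0.165  0.717]
 [ 0.318  0.793 -0.52  -0.714]
 [ 0.011  0.546  0.838  0.825]
 [ 0.     0.     0.     1.   ]] 0.9960677083333334
{'clock': 0.1, 'joint_pos': array([ 1.24499059e+00,  2.41342122e-01,  3.89620488e-03,  1.33523754e+00,
       -1.70472458e-05,  1.57079804e+00]), 'joint_vel': array([-0.00085716, -0.00156715,  0.00272832,  0.00093612,  0.00180737,
        0.00064691]), 'tau': array([ 1.65786702e-05, -3.73138082e+01,  2.53010273e+01,  1.08333610e-02,
       -9.56869059e-06,  1.01883199e-05]), 'eef_pos': array([0.1598609 , 0.47316176, 0.23051398]), 'tool_rot': array([ 1.62184088e-01,  9.86760068e-01, -9.32457113e-04, -1.44619231e-04]), 'ft_force': array([-0.79736534, -0.15497846, -0.43847093]), 'ft_torque': array([0.02678735, 0.02089688, 0.01585792]), 'grip_width': 0.08550910313752982}
```

View pics/top0.png

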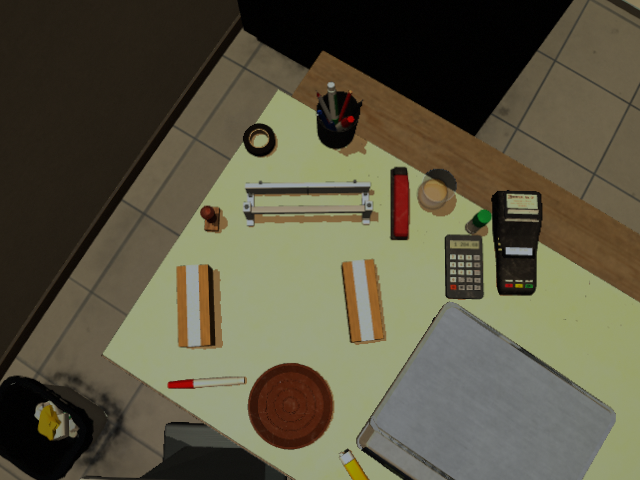

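View pics/side0.png

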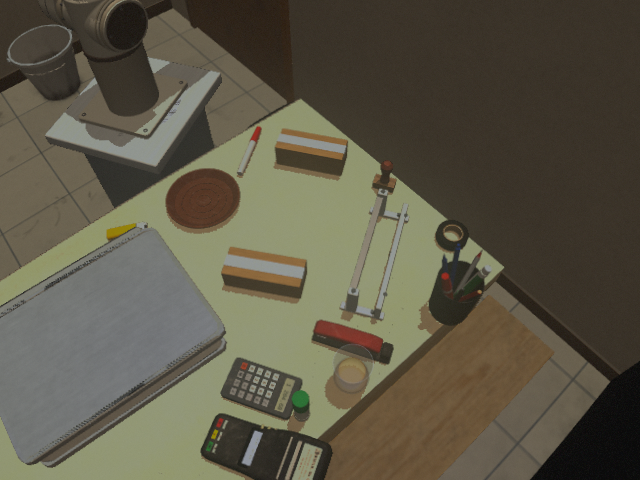

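```bash
cat > h.py <<'E'
import numpy as np,cv2
from workcell import bot
from scipy.spatial.transform import Rotation as R
def rays(n,uv):
    i=bot.camera_info(n); K=i["K"]; k=i["k1"]; T=np.array(i["world_from_camera"])
    s=(np.asarray(uv,float)-[K[0][2],K[1][2]])/K[0][0]; u=s.copy()
    for _ in range(8): u=s/(1+k*(u**2).sum(-1,keepdims=True))
    d=np.c_[u[:,0],-u[:,1],-np.ones(len(u))]
    return T[:3,3],d@T[:3,:3].T
def cloud(n,d):
    v,u=np.mgrid[:480,:640]; o,r=rays(n,np.c_[u.ravel(),v.ravel()])
    return (o+r*d.reshape(-1,1)).reshape(480,640,3)
def onplane(n,uv,z):
    o,r=rays(n,uv); return o+r*((z-o[2])/r[:,2])[:,None]
def blobs(P,lo,hi,x=(.2,.75),y=(-.4,.5),amin=60,prt=True):
    m=((P[...,2]>lo)&(P[...,2]<hi)&(P[...,0]>x[0])&(P[...,0]<x[1])&(P[...,1]>y[0])&(P[...,1]<y[1])).astype(np.uint8)
    c,l,s,_=cv2.connectedComponentsWithStats(m)
    for k in range(1,c):
        if s[k,4]<amin: continue
        Q=P[l==k]; (cx,cy),(w,h),a=cv2.minAreaRect((Q[:,:2]*1000).astype(np.float32))
        if h>w: w,h,a=h,w,a+90
        print(f"px{s[k][:5]} c({cx:.1f},{cy:.1f}) {w:.0f}x{h:.0f} ang{(a+90)%180-90:.2f}deg z med{np.median(Q[:,2])*1e3:.1f} max{Q[:,2].max()*1e3:.1f}")
E
python3 - <<'E'
from h import *
for n in("top","side"):
    d=np.load(f"pics/{n}0.npz")["d"]; P=cloud(n,d)
    print(n,"table",np.median(P[300:330,240:330,2])if n=="top" else np.median(P[200:240,270:320,2]))
    blobs(P,.036,.09); print("low"); blobs(P,.01,.09)
E
```

```text
top table -0.0008170589757166002
px[394 176   8  53 330] c(655.1,-393.5) 97x13 ang0.02deg z med39.6 max46.9
px[245 179 125  11 789] c(682.2,-229.3) 225x15 ang-87.34deg z med43.2 max49.2
px[ 243  200  130   16 1117] c(634.5,-232.2) 227x19 ang-87.48deg z med60.5 max75.6
px[200 205  15  15 178] c(620.4,-55.8) 25x24 ang-81.93deg z med68.0 max76.3
px[ 343  259   40   83 2565] c(476.0,-331.2) 141x56 ang7.88deg z med46.1 max52.6
px[ 176  264   36   84 2741] c(457.7,-38.8) 142x58 ang5.06deg z med51.3 max57.9
px[ 358  366   47  101 2671] c(282.0,-364.7) 164x71 ang-0.10deg z med83.8 max90.0
low
px[391 167  11  70 563] c(660.1,-392.6) 132x15 ang0.02deg z med37.4 max46.9
px[ 245  179  125   18 1297] c(679.8,-229.6) 225x23 ang-88.50deg z med40.8 max49.2
px[ 243  199  130   20 1171] c(642.5,-231.8) 227x35 ang-87.13deg z med60.3 max75.6
px[200 205  20  26 404] c(620.4,-55.8) 45x26 ang-0.12deg z med24.0 max76.3
px[ 342  259   41   83 2643] c(476.0,-331.2) 141x56 ang7.88deg z med46.0 max52.6
px[ 176  264   39   84 2945] c(457.7,-38.9) 142x58 ang5.09deg z med51.1 max57.9
px[ 248  363   84   86 1369] c
[... 893 characters left out ...]
 608] c(721.7,484.1) 69x12 ang-31.37deg z med51.2 max90.0
px[237 127  25  48 336] c(325.5,-61.9) 135x16 ang-84.31deg z med15.8 max20.2
px[ 275  128   73   46 2373] c(457.0,-39.5) 141x62 ang5.71deg z med52.0 max57.6
px[ 345  160   52  152 1522] c(621.9,-195.2) 305x44 ang-88.79deg z med60.8 max76.3
px[ 165  168   76   61 1099] c(289.7,-210.7) 149x148 ang-55.92deg z med15.6 max22.0
px[368 203  40 114 749] c(675.7,-229.8) 229x28 ang-86.40deg z med44.2 max48.6
px[ 105  222   77   47 1342] c(278.6,-349.2) 157x102 ang-0.04deg z med87.1 max90.0
px[ 221  247   86   50 3023] c(474.4,-332.2) 140x59 ang7.88deg z med46.8 max51.6
px[315 319  78  32 532] c(658.3,-392.6) 133x15 ang-0.00deg z med39.7 max45.2
```

```bash
cat >> h.py <<'E'
def plan(x,y,z,yaw_deg):
    """tool y at yaw+90; prints turn about tool, then shift in tool axes after that turn (cm)"""
    o=bot.get_obs(); A=R.from_quat(o["tool_rot"]); b=np.radians(yaw_deg)
    B=R.from_matrix(np.c_[[-np.cos(b),-np.sin(b),0],[-np.sin(b),np.cos(b),0],[0,0,-1]])
    print("turn",np.round((A.inv()*B).as_rotvec(),4),"shift cm",np.round(B.inv().apply(np.array([x,y,z])-o["eef_pos"])*100,2),
      "pos",np.round(o["eef_pos"],4),"F",np.round(o["ft_force"],1),"w",round(o["grip_width"],4),"q",np.round(o["joint_pos"],2),"t",o["clock"])
E
python3 -c "
from h import *
plan(.4255,-.338,.12,7.75)"
```

```text
turn [-1.900e-03 -4.000e-04 -4.611e-01] shift cm [-15.38 -83.96  11.05] pos [0.1599 0.4732 0.2305] F [-0.8 -0.2 -0.4] w 0.0855 q [ 1.24  0.24  0.    1.34 -0.    1.57] t 0.1
```

Call:
play_rows --moves '[[1, [0, 0, 0], [0, 0, -0.1155]], [1, [0, 0, 0], [0, 0, -0.1155]], [1, [0, 0, 0], [0, 0, -0.1155]], [1, [0, 0, 0], [0, 0, -0.1155]], [1, [0, 0, 0], [0, 0, 0]]]'

```text
clock: 0.52
eef_pos: [0.1599, 0.4734, 0.2308]
tool_rot: [-0.069, 0.998, -0.001, -0.0]
ft_force: [0.5, 0.2, -0.7]
grip_width: 0.0852
```

```bash
python3 -c "
from h import *
plan(.4255,-.338,.12,7.75)"
```

```text
turn [-0.001  -0.0005  0.0028] shift cm [-15.37 -83.98  11.08] pos [0.1599 0.4734 0.2308] F [ 0.5  0.2 -0.7] w 0.0852 q [ 1.24  0.24  0.    1.34 -0.    1.11] t 0.5167
```

Call:
play_rows --moves '[[1, [-0.64, -3.5, 0.4], [0, 0, 0]], [1, [-0.64, -3.5, 0.4], [0, 0, 0]], [1, [-0.64, -3.5, 0.4], [0, 0, 0]], [1, [-0.64, -3.5, 0.4], [0, 0, 0]], [1, [-0.64, -3.5, 0.4], [0, 0, 0]], [1, [-0.64, -3.5, 0.4], [0, 0, 0]], [1, [-0.64, -3.5, 0.4], [0, 0, 0]], [1, [-0.64, -3.5, 0.4], [0, 0, 0]], [1, [-0.64, -3.5, 0.4], [0, 0, 0]], [1, [-0.64, -3.5, 0.4], [0, 0, 0]], [1, [-0.64, -3.5, 0.4], [0, 0, 0]], [1, [-0.64, -3.5, 0.4], [0, 0, 0]]]'

```text
clock: 1.52
eef_pos: [0.2931, 0.0664, 0.1832]
tool_rot: [-0.067, 0.998, 0.0, 0.0]
ft_force: [1.4, -0.2, -0.5]
grip_width: 0.0855
```

Call:
play_rows --moves '[[1, [-0.64, -3.5, 0.4], [0, 0, 0]], [1, [-0.64, -3.5, 0.4], [0, 0, 0]], [1, [-0.64, -3.5, 0.4], [0, 0, 0]], [1, [-0.64, -3.5, 0.4], [0, 0, 0]], [1, [-0.64, -3.5, 0.4], [0, 0, 0]], [1, [-0.64, -3.5, 0.4], [0, 0, 0]], [1, [-0.64, -3.5, 0.4], [0, 0, 0]], [1, [-0.64, -3.5, 0.4], [0, 0, 0]], [1, [-0.64, -3.5, 0.4], [0, 0, 0]], [1, [-0.64, -3.5, 0.4], [0, 0, 0]], [1, [-0.64, -3.5, 0.4], [0, 0, 0]], [1, [0, 0, 0], [0, 0, 0]]]'

```text
clock: 2.52
eef_pos: [0.4167, -0.3093, 0.1378]
tool_rot: [-0.064, 0.998, -0.001, 0.0]
ft_force: [0.7, 0.6, 1.0]
grip_width: 0.0854
```

```bash
python3 -c "
from h import *
plan(.4255,-.338,.01,7.75)"
```

```text
turn [-0.0026  0.0004 -0.0068] shift cm [-0.48 -2.96 12.78] pos [ 0.4167 -0.3093  0.1378] F [0.7 0.6 1. ] w 0.0854 q [-0.64  0.34 -0.12  1.12 -0.   -0.77] t 2.5167
```

Call:
play_rows --moves '[[1, [-0.24, -1.48, 0], [0, 0, -0.007]], [1, [-0.24, -1.48, 0], [0, 0, 0]], [1, [0, 0, 2.0], [0, 0, 0]], [1, [0, 0, 2.0], [0, 0, 0]], [1, [0, 0, 2.0], [0, 0, 0]], [1, [0, 0, 2.0], [0, 0, 0]], [1, [0, 0, 1.5], [0, 0, 0]], [1, [0, 0, 1.5], [0, 0, 0]], [1, [0, 0, 1.0], [0, 0, 0]], [1, [0, 0, 0.8], [0, 0, 0]], [1, [0, 0, 0], [0, 0, 0]]]'

```text
clock: 3.43
eef_pos: [0.423, -0.3315, 0.0097]
tool_rot: [-0.071, 0.997, 0.001, -0.001]
ft_force: [0.1, -0.2, -0.2]
grip_width: 0.0854
```

```bash
python3 -c "
from h import *
plan(.4255,-.338,.01,7.75)"
```

```text
turn [ 0.0023 -0.0023  0.007 ] shift cm [-0.16 -0.68 -0.03] pos [ 0.423  -0.3315  0.0097] F [ 0.1 -0.2 -0.2] w 0.0854 q [-0.66  0.51 -0.22  0.84 -0.   -0.81] t 3.4333
```

Call:
play_rows --moves '[[1, [-0.1, -0.65, 0], [0, 0, 0.006]], [1, [0, 0, 0], [0, 0, 0]], [-1, [0, 0, 0], [0, 0, 0]], [-1, [0, 0, 0], [0, 0, 0]], [-1, [0, 0, 0], [0, 0, 0]], [-1, [0, 0, 0], [0, 0, 0]], [-1, [0, 0, 0], [0, 0, 0]], [-1, [0, 0, 0], [0, 0, 0]], [-1, [0, 0, 0], [0, 0, 0]], [-1, [0, 0, 0], [0, 0, 0]], [-1, [0, 0, 0], [0, 0, 0]], [-1, [0, 0, 0], [0, 0, 0]]]'

```text
clock: 4.43
eef_pos: [0.4265, -0.3393, 0.0123]
tool_rot: [-0.068, 0.998, -0.001, 0.001]
ft_force: [-0.9, 0.8, 5.6]
grip_width: 0.0552
```

```bash
python3 - <<'E'
from h import *
p,d=bot.camera("top"); cv2.imwrite("pics/g1.png",p[150:400,130:450,::-1].repeat(2,0).repeat(2,1))
blobs(cloud("top",d),.036,.056,x=(.4,.58)); 
# gauge frame
G=np.array([.6255,-.2325]);g=2.4
def gp(x,y):
    c,s=np.cos(np.radians(g)),np.sin(np.radians(g)); return G+[c*x-s*y,s*x+c*y]
for x in(-.155,-.15,-.07): print(x,gp(x,-.055))
t=gp(-.195,-.055); plan(t[0],t[1],.01,g)
E
```

```text
px[343 258  32  48 920] c(508.0,-328.0) 78x54 ang8.58deg z med46.1 max52.7
px[ 176  264   36   76 2481] c(462.9,-38.5) 131x58 ang5.21deg z med51.3 max56.0
-0.155 [ 0.47293912 -0.29394248]
-0.15 [ 0.47793474 -0.2937331 ]
-0.07 [ 0.55786456 -0.29038305]
turn [-0.0012  0.0013  0.0951] shift cm [-0.83  4.33  0.22] pos [ 0.4265 -0.3393  0.0122] F [-0.3  0.3  5.7] w 0.0554 q [-0.67  0.52 -0.2   0.85  0.   -0.81] t 4.4833
```

Call:
play_rows --moves '[[-1, [0, 0, -0.5], [0, 0, 0]], [-1, [0, 0, 0], [0, 0, 0.048]], [-1, [0, 0, 0], [0, 0, 0.048]], [-1, [-0.2, 1.1, 0], [0, 0, 0]], [-1, [-0.2, 1.1, 0], [0, 0, 0]], [-1, [-0.2, 1.1, 0], [0, 0, 0]], [-1, [-0.2, 1.1, 0], [0, 0, 0]], [-1, [0, 0, 0], [0, 0, 0]], [-1, [0, 0, 0], [0, 0, 0]]]'

```text
clock: 5.23
eef_pos: [0.4322, -0.2933, 0.0163]
tool_rot: [-0.022, 1.0, 0.0, -0.0]
ft_force: [0.7, -0.2, -1.3]
grip_width: 0.0554
```

```bash
cat >> h.py <<'E'
G=np.array([.6255,-.2325]);g=2.4
def gp(x,y):
    c,s=np.cos(np.radians(g)),np.sin(np.radians(g)); return G+[c*x-s*y,s*x+c*y]
E
python3 - <<'E'
from h import *
t=gp(-.195,-.055); plan(t[0],t[1],.01,g)
p,d=bot.camera("top"); cv2.imwrite("pics/g2.png",cv2.resize(p[150:400,150:470,::-1],None,fx=2,fy=2))
E
```

```text
turn [ 0.0001 -0.0005  0.0016] shift cm [-0.06 -0.24  0.63] pos [ 0.4322 -0.2933  0.0163] F [ 0.7 -0.2 -1.3] w 0.0554 q [-0.6   0.48 -0.26  0.83 -0.   -0.64] t 5.2333
```

View pics/g2.png

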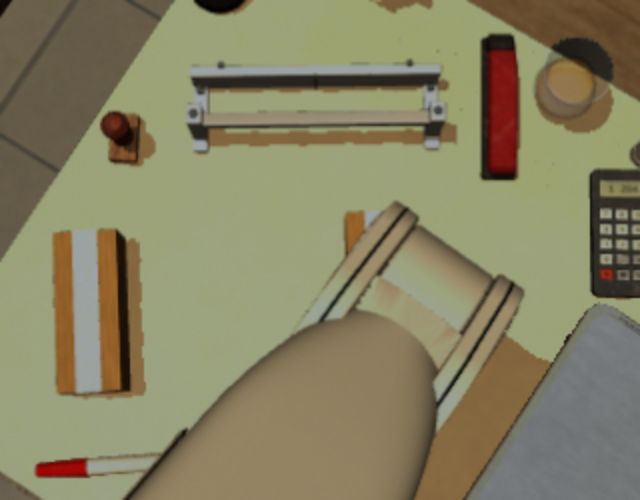

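Call:
play_rows --moves '[[-1, [-0.05, -0.2, 0.2], [0, 0, 0.0015]], [-1, [0, 0, 0.2], [0, 0, 0]], [-1, [0, 0, 0], [0, 0, 0]], [0.9, [0, 0, 0], [0, 0, 0]], [0.9, [0, 0, 0], [0, 0, 0]], [0.9, [0, 0, 0], [0, 0, 0]], [0.9, [0, 0, 0], [0, 0, 0]], [0.9, [0, 0, 0], [0, 0, 0]], [0.9, [0, 0, 0], [0, 0, 0]]]'

```text
clock: 6.03
eef_pos: [0.4327, -0.2965, 0.0124]
tool_rot: [-0.02, 1.0, -0.0, 0.0]
ft_force: [0.2, 0.5, -0.6]
grip_width: 0.0811
```

Call:
play_rows --moves '[[-1, [0, 0, 0], [0, 0, 0]], [-1, [0, 0, 0], [0, 0, 0]], [-1, [0, 0, 0], [0, 0, 0]], [-1, [0, 0, 0], [0, 0, 0]], [-1, [0, 0, 0], [0, 0, 0]], [-1, [0, 0, 0], [0, 0, 0]], [-1, [0, 0, 0], [0, 0, 0]], [-1, [0, 0, 0], [0, 0, 0]], [-1, [0, 0, 0], [0, 0, 0]]]'

```text
clock: 6.78
eef_pos: [0.4329, -0.2967, 0.0126]
tool_rot: [-0.02, 1.0, -0.0, 0.0]
ft_force: [0.5, -1.6, 4.0]
grip_width: 0.055
```

```bash
python3 - <<'E'
from h import *
t=gp(-.07-.05,-.055); plan(t[0],t[1],.012,g)
p,d=bot.camera("side"); cv2.imwrite("pics/g3.png",p[:,:,::-1]);P=cloud("side",d);blobs(P,.036,.056,x=(.4,.7)); np.savez("pics/s3.npz",p=p,d=d)
E
```

```text
turn [-0.0004  0.0005 -0.0022] shift cm [-7.51  0.1   0.06] pos [ 0.4329 -0.2967  0.0126] F [ 0.5 -1.6  4. ] w 0.055 q [-0.6   0.49 -0.26  0.83 -0.   -0.64] t 6.7833
px[ 279  129   69   37 1588] c(462.6,-38.9) 129x61 ang4.28deg z med52.9 max56.0
px[375 203  33 108 645] c(680.4,-230.6) 227x14 ang-87.93deg z med44.4 max49.8
px[ 244  228   74   49 2038] c(493.1,-292.4) 121x75 ang8.91deg z med47.3 max55.5
px[319 321  60  23 385] c(649.1,-393.1) 101x14 ang0.00deg z med40.7 max45.9
```

View pics/g3.png

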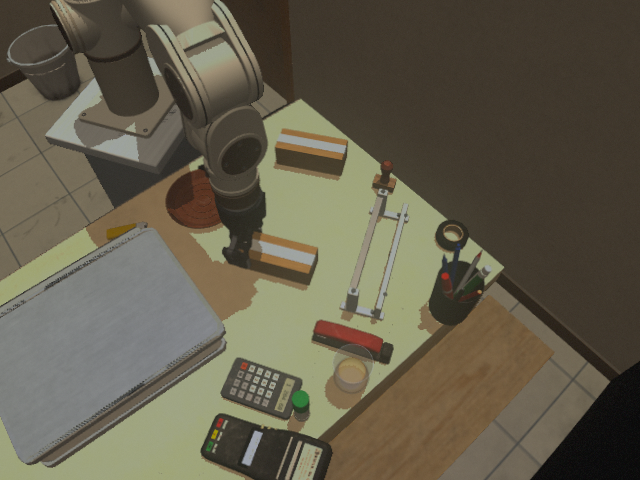

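```bash
cat >> h.py <<'E'
def tape(n,p,z,box):
    """bright tape blob inside pixel box (u0,v0,u1,v1): min-area rect corners on plane z"""
    u0,v0,u1,v1=box; hsv=cv2.cvtColor(np.ascontiguousarray(p),cv2.COLOR_RGB2HSV)
    m=np.zeros(p.shape[:2],np.uint8); m[v0:v1,u0:u1]=((hsv[...,1]<45)&(hsv[...,2]>120))[v0:v1,u0:u1]
    c,l,s,_=cv2.connectedComponentsWithStats(m); k=1+s[1:,4].argmax(); v,u=np.where(l==k)
    X=onplane(n,np.c_[u,v],z)[:,:2]*1000; (cx,cy),(w,h),a=cv2.minAreaRect(X.astype(np.float32))
    q=X-X.mean(0); e=np.linalg.svd(q,full_matrices=False)[2][0]; e=e*np.sign(e[0]); t=q@e
    print("tape",len(u),"mean",X.mean(0).round(1),"front",(X.mean(0)+e*t.max()).round(1),"len",round(np.ptp(t),1),"yaw svd %.2f rect %.2f"%(np.degrees(np.arctan2(e[1],e[0])),a))
E
python3 - <<'E'
from h import *
p=np.load("pics/s3.npz")["p"]; tape("side",p,.047,(250,225,325,290))
p=np.load("pics/side0.npz")["p"]; tape("side",p,.047,(215,245,315,300)); tape("side",p,.052,(270,120,355,180))
p=np.load("pics/top0.npz")["p"]; tape("top",p,.046,(335,255,395,350)); tape("top",p,.052,(170,260,220,350))
for n in("side","top"):
  p=np.load(f"pics/{n}0.npz")
  P=cloud(n,p["d"]);m=(P[...,2]>.05)&(P[...,2]<.068)&(abs(P[...,0]-.63)<.025)&(P[...,1]<-.14)&(P[...,1]>-.325)
  Q=P[m][:,:2]; b=np.polyfit(Q[:,1],Q[:,0],1); print(n,"bar x at y=-.2325",np.polyval(b,-.2325),"yaw",-np.degrees(np.arctan(b[0])))
  m=(P[...,2]>.038)&(P[...,2]<.05)&(abs(P[...,0]-.682)<.015)&(P[...,1]<-.14)&(P[...,1]>-.325)
  Q=P[m][:,:2]; b=np.polyfit(Q[:,1],Q[:,0],1); print(n,"plate x at y=-.2325",np.polyval(b,-.2325),"yaw",-np.degrees(np.arctan(b[0])))
E
```

```text
tape 588 mean [ 502.4 -293.4] front [ 551.7 -292.5] len 106.3 yaw svd 1.00 rect 1.90
tape 873 mean [ 474.3 -331. ] front [ 543.2 -321.7] len 140.8 yaw svd 7.71 rect 7.74
tape 546 mean [456.8 -36.5] front [526.2 -30.7] len 141.3 yaw svd 4.81 rect 4.71
tape 976 mean [ 475.2 -332.1] front [ 545.6 -322.3] len 140.3 yaw svd 7.94 rect 7.92
tape 1005 mean [457.4 -38.8] front [528.  -32.7] len 141.1 yaw svd 4.99 rect 4.95
side bar x at y=-.2325 0.6309706459553326 yaw 2.3151752911646333
side plate x at y=-.2325 0.6799187814327732 yaw 2.297301231236456
top bar x at y=-.2325 0.6311798770065545 yaw 2.494262616328832
top plate x at y=-.2325 0.6807697953284542 yaw 2.2907943187946325
```

Call:
play_rows --moves '[[-1, [-1.1, 0, -0.05], [0, 0, -0.002]], [-1, [-1.1, 0, 0], [0, 0, 0]], [-1, [-1.1, 0.1, 0], [0, 0, 0]], [-1, [-1.1, 0, 0], [0, 0, 0]], [-1, [-1.1, 0, 0], [0, 0, 0]], [-1, [-0.6, 0, 0], [0, 0, 0]], [-1, [-0.2, 0, 0], [0, 0, 0]], [-1, [-0.1, 0, 0], [0, 0, 0]], [-1, [0, 0, 0], [0, 0, 0]], [-1, [0, 0, 0], [0, 0, 0]]]'

```text
clock: 7.67
eef_pos: [0.4965, -0.2926, 0.0126]
tool_rot: [-0.021, 1.0, 0.0, 0.0]
ft_force: [-1.8, 0.8, 1.6]
grip_width: 0.0551
```

Call:
play_rows --moves '[[-1, [-0.2, 0, 0], [0, 0, 0]], [-1, [-0.2, 0, 0], [0, 0, 0]], [-1, [-0.2, 0, 0], [0, 0, 0]], [-1, [0, 0, 0], [0, 0, 0]]]'

```text
clock: 8.0
eef_pos: [0.5031, -0.2926, 0.0126]
tool_rot: [-0.021, 1.0, 0.0, 0.0]
ft_force: [-0.1, 0.1, -0.1]
grip_width: 0.0549
```

Call:
play_rows --moves '[[-1, [-0.2, 0, 0], [0, 0, 0]], [-1, [-0.2, 0, 0], [0, 0, 0]], [-1, [-0.1, 0, 0], [0, 0, 0]], [-1, [0, 0, 0], [0, 0, 0]]]'

```text
clock: 8.33
eef_pos: [0.5081, -0.2923, 0.0126]
tool_rot: [-0.021, 1.0, 0.0, 0.0]
ft_force: [0.6, 0.4, -0.6]
grip_width: 0.0549
```

Call:
play_rows --moves '[[-1, [-0.2, 0, 0], [0, 0, 0]], [-1, [-0.2, 0, 0], [0, 0, 0]], [-1, [0, 0, 0], [0, 0, 0]]]'

```text
clock: 8.58
eef_pos: [0.5121, -0.2921, 0.0126]
tool_rot: [-0.021, 1.0, 0.0, 0.0]
ft_force: [-0.7, -1.2, -2.4]
grip_width: 0.0552
```

Call:
play_rows --moves '[[-1, [-0.2, 0, 0], [0, 0, 0]], [-1, [-0.2, 0, 0], [0, 0, 0]], [-1, [-0.2, 0, 0], [0, 0, 0]], [-1, [0, 0, 0], [0, 0, 0]]]'

```text
clock: 8.92
eef_pos: [0.5182, -0.2919, 0.0127]
tool_rot: [-0.021, 1.0, -0.0, 0.0]
ft_force: [0.4, -0.0, -1.6]
grip_width: 0.0556
```

```bash
python3 - <<'E'
from h import *
p,d=bot.camera("side"); cv2.imwrite("pics/g4.png",cv2.resize(p[150:330,220:460,::-1],None,fx=3,fy=3))
t=gp(-.07,-.055); plan(t[0],t[1],.0126,2.35)
E
```

```text
turn [0.0001 0.0003 0.001 ] shift cm [-3.99 -0.02  0.  ] pos [ 0.518  -0.2919  0.0126] F [ 1.  -0.7 -2.1] w 0.0556 q [-0.51  0.6  -0.05  0.92  0.   -0.56] t 8.9667
```

View pics/g4.png

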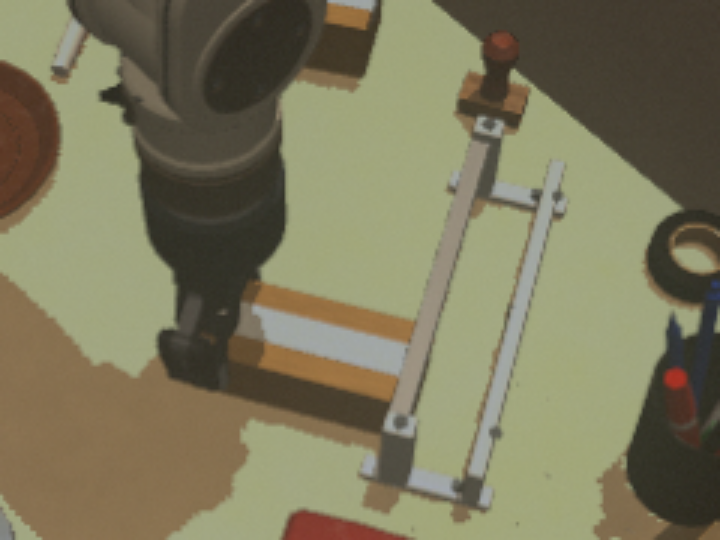

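Call:
play_rows --moves '[[-1, [-0.4, 0, 0], [0, 0, 0]], [-1, [-0.4, 0, 0], [0, 0, 0]], [-1, [-0.4, 0, 0], [0, 0, 0]], [-1, [-0.4, 0, 0], [0, 0, 0]], [-1, [-0.4, 0, 0], [0, 0, 0]], [-1, [-0.4, 0, 0], [0, 0, 0]], [-1, [-0.4, 0, 0], [0, 0, 0]], [-1, [-0.2, 0, 0], [0, 0, 0]], [-1, [0, 0, 0], [0, 0, 0]]]'

```text
clock: 9.72
eef_pos: [0.5482, -0.2906, 0.0127]
tool_rot: [-0.021, 1.0, -0.0, 0.0]
ft_force: [0.2, -0.4, -1.8]
grip_width: 0.0556
```

Call:
play_rows --moves '[[-1, [-0.1, 0, 0], [0, 0, 0]], [-1, [-0.1, 0, 0], [0, 0, 0]], [-1, [-0.1, 0, 0], [0, 0, 0]], [-1, [0, 0, 0], [0, 0, 0]]]'

```text
clock: 10.05
eef_pos: [0.5507, -0.2906, 0.0128]
tool_rot: [-0.021, 1.0, 0.0, 0.0]
ft_force: [-0.9, 0.5, -2.1]
grip_width: 0.0552
```

Call:
play_rows --moves '[[-1, [-0.1, 0, 0], [0, 0, 0]], [-1, [-0.1, 0, 0], [0, 0, 0]], [-1, [0, 0, 0], [0, 0, 0]]]'

```text
clock: 10.3
eef_pos: [0.5528, -0.2905, 0.0128]
tool_rot: [-0.021, 1.0, 0.0, 0.0]
ft_force: [-0.1, 0.4, -3.4]
grip_width: 0.0552
```

Call:
play_rows --moves '[[-1, [-0.1, 0, 0], [0, 0, 0]], [-1, [-0.1, 0, 0], [0, 0, 0]], [-1, [0, 0, 0], [0, 0, 0]]]'

```text
clock: 10.55
eef_pos: [0.5548, -0.2904, 0.0128]
tool_rot: [-0.021, 1.0, -0.0, 0.0]
ft_force: [-0.3, -0.7, -2.1]
grip_width: 0.055
```

Call:
play_rows --moves '[[-1, [-0.1, 0, 0], [0, 0, 0]], [-1, [0, 0, 0], [0, 0, 0]]]'

```text
clock: 10.72
eef_pos: [0.5558, -0.2904, 0.0128]
tool_rot: [-0.021, 1.0, -0.0, 0.0]
ft_force: [-0.1, 0.6, -2.3]
grip_width: 0.0551
```

Call:
play_rows --moves '[[-1, [-0.1, 0, 0], [0, 0, 0]], [-1, [0, 0, 0], [0, 0, 0]]]'

```text
clock: 10.88
eef_pos: [0.5568, -0.2903, 0.0128]
tool_rot: [-0.021, 1.0, -0.0, 0.0]
ft_force: [-0.4, 0.4, -2.0]
grip_width: 0.0554
```

Call:
play_rows --moves '[[-1, [-0.1, 0, 0], [0, 0, 0]], [-1, [0, 0, 0], [0, 0, 0]]]'

```text
clock: 11.05
eef_pos: [0.5577, -0.2903, 0.0128]
tool_rot: [-0.021, 1.0, -0.0, 0.0]
ft_force: [-0.7, -0.3, -2.6]
grip_width: 0.0553
```

Call:
play_rows --moves '[[-1, [-0.1, 0, 0], [0, 0, 0]], [-1, [0, 0, 0], [0, 0, 0]]]'

```text
clock: 11.22
eef_pos: [0.5581, -0.2902, 0.0127]
tool_rot: [-0.021, 1.0, 0.0, -0.001]
ft_force: [-2.5, -0.8, -1.2]
grip_width: 0.0551
```

Call:
play_rows --moves '[[-1, [-0.05, 0, 0], [0, 0, 0]], [-1, [0, 0, 0], [0, 0, 0]]]'

```text
clock: 11.38
eef_pos: [0.558, -0.2902, 0.0127]
tool_rot: [-0.021, 1.0, 0.0, -0.001]
ft_force: [-4.2, 0.0, 0.2]
grip_width: 0.055
```

Call:
play_rows --moves '[[-1, [-0.05, 0, 0], [0, 0, 0]], [-1, [0, 0, 0], [0, 0, 0]]]'

```text
clock: 11.55
eef_pos: [0.558, -0.2902, 0.0126]
tool_rot: [-0.021, 1.0, 0.0, -0.001]
ft_force: [-6.1, 0.3, 1.0]
grip_width: 0.0552
```

Call:
play_rows --moves '[[-1, [0.1, 0, 0], [0, 0, 0]], [-1, [0, 0, 0.1], [0, 0, 0]], [1, [0, 0, 0], [0, 0, 0]], [1, [0, 0, 0], [0, 0, 0]], [1, [0, 0, 0], [0, 0, 0]], [1, [0, 0, 0], [0, 0, 0]], [1, [0, 0, 0], [0, 0, 0]], [1, [0, 0, -0.5], [0, 0, 0]], [1, [0, 0, -1], [0, 0, 0]], [1, [0, 0, -2], [0, 0, 0]], [1, [0, 0, -3], [0, 0, 0]], [1, [0, 0, -3], [0, 0, 0]]]'

```text
clock: 12.55
eef_pos: [0.558, -0.2899, 0.1079]
tool_rot: [-0.021, 1.0, 0.0, -0.001]
ft_force: [0.7, 0.3, 0.6]
grip_width: 0.0853
```

Call:
play_rows --moves '[[1, [1.3, 2.6, -0.3], [0, 0, 0]], [1, [1.3, 2.6, -0.3], [0, 0, 0]], [1, [1.3, 2.6, 0], [0, 0, 0]], [1, [1.3, 2.6, 0], [0, 0, 0]], [1, [1.3, 2.6, 0], [0, 0, 0]], [1, [1.3, 2.6, 0], [0, 0, 0]], [1, [1.3, 2.6, 0], [0, 0, 0]], [1, [1.3, 2.6, 0], [0, 0, 0]], [1, [1.3, 2.6, 0], [0, 0, 0]], [1, [1.3, 0, 0], [0, 0, 0]], [1, [0, 0, 0], [0, 0, 0]]]'

```text
clock: 13.47
eef_pos: [0.4167, -0.0606, 0.1136]
tool_rot: [-0.022, 1.0, 0.0, -0.001]
ft_force: [-1.2, -0.3, -0.3]
grip_width: 0.0855
```

```bash
python3 - <<'E'
from h import *
p,d=bot.camera("side"); cv2.imwrite("pics/g5.png",cv2.resize(p[150:330,220:460,::-1],None,fx=3,fy=3));tape("side",p,.047,(250,200,400,290))
p,d=bot.camera("top");P=cloud("top",d);tape("top",p,.046,(325,200,395,330))
# left carton: centre (.4573,-.0389) yaw 5 
c=np.array([.4573,-.0389])-.05*np.array([np.cos(.087),np.sin(.087)]); print(c); plan(c[0],c[1],.0115,5.0)
E
```

```text
tape 1311 mean [ 627.2 -272.7] front [ 707.1 -238.2] len 179.9 yaw svd 23.37 rect 2.04
tape 596 mean [ 582.3 -289.9] front [ 627.  -288.2] len 88.4 yaw svd 2.14 rect 2.46
[ 0.40748911 -0.04324451]
turn [-0.0007  0.0027 -0.0454] shift cm [ 1.07  1.98 10.24] pos [ 0.4199 -0.062   0.1139] F [0.1 0.5 0.1] w 0.0852 q [-0.15  0.19 -0.39  0.99 -0.   -0.19] t 13.5667
```

View pics/g5.png

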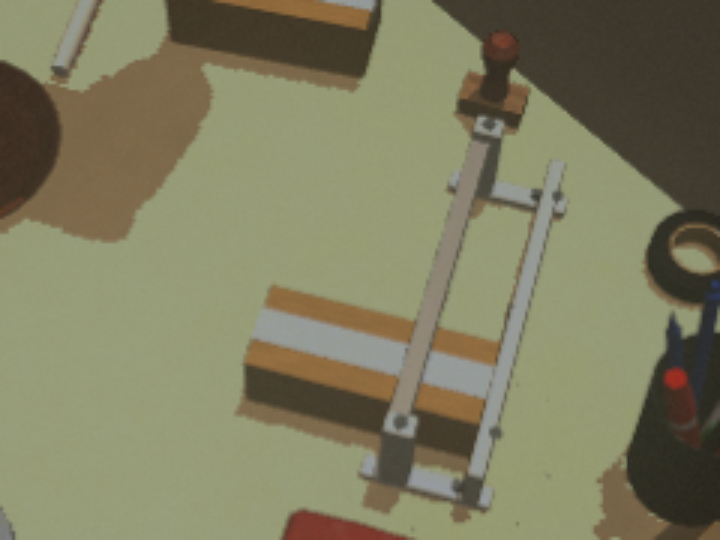

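Call:
play_rows --moves '[[1, [0, 0, 0], [0, 0, -0.045]], [1, [0.5, 1.0, 0], [0, 0, 0]], [1, [0.5, 1.0, 0], [0, 0, 0]], [1, [0, 0, 1], [0, 0, 0]], [1, [0, 0, 2.0], [0, 0, 0]], [1, [0, 0, 1], [0, 0, 0]], [1, [0, 0, 0], [0, 0, 0]]]'

```text
clock: 14.15
eef_pos: [0.4051, -0.0421, 0.071]
tool_rot: [-0.043, 0.999, 0.0, -0.002]
ft_force: [0.1, -0.6, 0.5]
grip_width: 0.0858
```

```bash
python3 - <<'E'
from h import *
plan(.4075,-.0432,.012,5.0)
E
```

```text
turn [ 0.0011 -0.0044 -0.0013] shift cm [-0.23 -0.13  5.9 ] pos [ 0.4051 -0.0421  0.071 ] F [ 0.1 -0.6  0.5] w 0.0858 q [-0.1   0.22 -0.49  0.87  0.   -0.19] t 14.15
```

Good; descend and grip.

Call:
play_rows --moves '[[1, [-0.2, -0.1, 1], [0, 0, 0]], [1, [0, 0, 1.5], [0, 0, 0]], [1, [0, 0, 1.5], [0, 0, 0]], [1, [0, 0, 1.0], [0, 0, 0]], [1, [0, 0, 0.9], [0, 0, 0]], [1, [0, 0, 0], [0, 0, 0]], [-1, [0, 0, 0], [0, 0, 0]], [-1, [0, 0, 0], [0, 0, 0]], [-1, [0, 0, 0], [0, 0, 0]], [-1, [0, 0, 0], [0, 0, 0]], [-1, [0, 0, 0], [0, 0, 0]], [-1, [0, 0, 0], [0, 0, 0]]]'

```text
clock: 15.15
eef_pos: [0.4104, -0.0436, 0.0149]
tool_rot: [-0.043, 0.999, -0.0, 0.001]
ft_force: [-1.2, 0.4, 6.0]
grip_width: 0.0548
```

Call:
play_rows --moves '[[-1, [0, 0, 0], [0, 0, 0]], [-1, [0, 0, 0], [0, 0, 0]], [-1, [0, 0, 0], [0, 0, 0]], [-1, [0, 0, -0.5], [0, 0, 0]], [-1, [0, 0, 0], [0, 0, 0]]]'

```text
clock: 15.57
eef_pos: [0.4094, -0.0437, 0.0194]
tool_rot: [-0.043, 0.999, -0.0, 0.0]
ft_force: [0.0, 0.7, -1.4]
grip_width: 0.0554
```

```bash
python3 - <<'E'
from h import *
t=gp(-.105-.05,.055); plan(t[0],t[1],.0125,2.35)
E
```

```text
turn [-0.0003  0.0004  0.0455] shift cm [ -5.31 -14.26   0.69] pos [ 0.4094 -0.0437  0.0194] F [ 0.   0.7 -1.4] w 0.0554 q [-0.11  0.3  -0.55  0.72 -0.   -0.19] t 15.5667
```

Call:
play_rows --moves '[[-1, [0, 0, 0], [0, 0, 0.0455]], [-1, [-0.8, -2.0, 0], [0, 0, 0]], [-1, [-0.8, -2.0, 0], [0, 0, 0]], [-1, [-0.8, -2.0, 0], [0, 0, 0]], [-1, [-0.8, -2.0, 0], [0, 0, 0]], [-1, [-0.8, -2.0, 0], [0, 0, 0]], [-1, [-0.8, -2.0, 0], [0, 0, 0]], [-1, [-0.5, -2.0, 0], [0, 0, 0]], [-1, [0, 0, 0], [0, 0, 0]], [-1, [0, 0, 0.4], [0, 0, 0]], [-1, [0, 0, 0], [0, 0, 0]]]'

```text
clock: 16.48
eef_pos: [0.4682, -0.1817, 0.0149]
tool_rot: [-0.02, 1.0, -0.001, 0.0]
ft_force: [0.9, -1.3, -0.4]
grip_width: 0.0554
```

```bash
python3 - <<'E'
from h import *
t=gp(-.105-.05,.055); plan(t[0],t[1],.0145,2.35)
E
```

```text
turn [-0.001   0.0006 -0.0005] shift cm [-0.   -0.23  0.04] pos [ 0.4682 -0.1817  0.0149] F [ 0.9 -1.3 -0.4] w 0.0554 q [-0.37  0.45 -0.32  0.8  -0.   -0.41] t 16.4833
```

Call:
play_rows --moves '[[-1, [0, -0.2, 0.1], [0, 0, 0]], [-1, [0, 0, 0], [0, 0, 0]], [0.9, [0, 0, 0], [0, 0, 0]], [0.9, [0, 0, 0], [0, 0, 0]], [0.9, [0, 0, 0], [0, 0, 0]], [0.9, [0, 0, 0], [0, 0, 0]], [-1, [0, 0, 0], [0, 0, 0]], [-1, [0, 0, 0], [0, 0, 0]], [-1, [0, 0, 0], [0, 0, 0]], [-1, [0, 0, 0], [0, 0, 0]], [-1, [0, 0, 0], [0, 0, 0]], [-1, [0, 0, 0], [0, 0, 0]]]'

```text
clock: 17.48
eef_pos: [0.4683, -0.1833, 0.0139]
tool_rot: [-0.021, 1.0, 0.0, 0.0]
ft_force: [0.3, 0.1, 2.0]
grip_width: 0.0552
```

Call:
play_rows --moves '[[-1, [0, 0, 0], [0, 0, 0]], [-1, [0, 0, 0], [0, 0, 0]], [-1, [0, 0, -0.05], [0, 0, 0]]]'

```text
clock: 17.73
eef_pos: [0.4679, -0.1833, 0.014]
tool_rot: [-0.021, 1.0, 0.0, -0.0]
ft_force: [-0.0, 0.2, -1.5]
grip_width: 0.055
```

```bash
python3 - <<'E'
from h import *
p,d=bot.camera("side"); cv2.imwrite("pics/g6.png",cv2.resize(p[130:310,220:460,::-1],None,fx=3,fy=3)); tape("side",p,.052,(270,150,362,240))
t=gp(-.12,.055); plan(t[0],t[1],.0145,2.35)
E
```

```text
tape 485 mean [ 536.9 -178.2] front [ 584.8 -176.2] len 101.7 yaw svd 2.30 rect 3.23
turn [ 0.0001 -0.0008  0.    ] shift cm [-3.55 -0.07 -0.05] pos [ 0.4678 -0.1833  0.014 ] F [ 0.6 -0.1 -0.2] w 0.0552 q [-0.37  0.45 -0.32  0.81 -0.   -0.41] t 17.7833
```

View pics/g6.png

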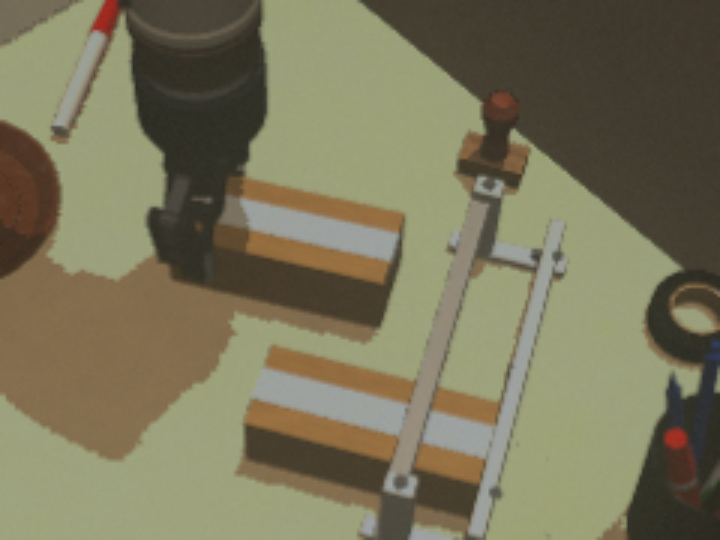

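Call:
play_rows --moves '[[-1, [-0.7, 0, 0], [0, 0, 0]], [-1, [-0.7, 0, 0], [0, 0, 0]], [-1, [-0.7, 0, 0], [0, 0, 0]], [-1, [-0.5, 0, 0], [0, 0, 0]], [-1, [-0.2, 0, 0], [0, 0, 0]], [-1, [-0.1, 0, 0], [0, 0, 0]], [-1, [-0.1, 0, 0], [0, 0, 0]], [-1, [-0.1, 0, 0], [0, 0, 0]], [-1, [0, 0, 0], [0, 0, 0]]]'

```text
clock: 18.53
eef_pos: [0.499, -0.182, 0.0142]
tool_rot: [-0.021, 1.0, 0.0, -0.0]
ft_force: [0.0, 0.7, -2.1]
grip_width: 0.0552
```

Call:
play_rows --moves '[[-1, [-0.1, 0, 0], [0, 0, 0]], [-1, [-0.1, 0, 0], [0, 0, 0]], [-1, [0, 0, 0], [0, 0, 0]]]'

```text
clock: 18.78
eef_pos: [0.5013, -0.182, 0.0143]
tool_rot: [-0.021, 1.0, -0.0, 0.0]
ft_force: [-0.0, -0.4, -1.3]
grip_width: 0.055
```

Call:
play_rows --moves '[[-1, [-0.1, 0, 0], [0, 0, 0]], [-1, [-0.1, 0, 0], [0, 0, 0]], [-1, [0, 0, 0], [0, 0, 0]]]'

```text
clock: 19.03
eef_pos: [0.5034, -0.1819, 0.0144]
tool_rot: [-0.021, 1.0, -0.0, 0.0]
ft_force: [0.5, 0.1, -1.8]
grip_width: 0.0556
```

Call:
play_rows --moves '[[-1, [-0.1, 0, 0], [0, 0, 0]], [-1, [0, 0, 0], [0, 0, 0]]]'

```text
clock: 19.2
eef_pos: [0.5043, -0.1818, 0.0143]
tool_rot: [-0.021, 1.0, -0.0, 0.0]
ft_force: [0.4, 0.1, -3.2]
grip_width: 0.0555
```

Call:
play_rows --moves '[[-1, [-0.1, 0, 0], [0, 0, 0]], [-1, [0, 0, 0], [0, 0, 0]]]'

```text
clock: 19.37
eef_pos: [0.5047, -0.1818, 0.0142]
tool_rot: [-0.021, 1.0, 0.0, -0.0]
ft_force: [-1.5, -0.0, -1.5]
grip_width: 0.0555
```

Call:
play_rows --moves '[[-1, [-0.1, 0, 0], [0, 0, 0]], [-1, [0, 0, 0], [0, 0, 0]]]'

```text
clock: 19.53
eef_pos: [0.5048, -0.1816, 0.014]
tool_rot: [-0.02, 1.0, 0.0, -0.001]
ft_force: [-4.5, 0.6, -0.5]
grip_width: 0.0556
```

Call:
play_rows --moves '[[-1, [-0.1, 0, 0], [0, 0, 0]], [-1, [0, 0, 0], [0, 0, 0]]]'

```text
clock: 19.7
eef_pos: [0.5048, -0.1816, 0.0139]
tool_rot: [-0.02, 1.0, 0.0, -0.002]
ft_force: [-7.6, -0.9, 1.3]
grip_width: 0.0552
```

Call:
play_rows --moves '[[-1, [0, 0, 0], [0, 0, 0]], [-1, [0, 0, 0.05], [0, 0, 0]], [-1, [0, 0, 0], [0, 0, 0]], [-1, [0, 0, 0], [0, 0, 0]]]'

```text
clock: 20.03
eef_pos: [0.5048, -0.1816, 0.0139]
tool_rot: [-0.02, 1.0, 0.0, -0.002]
ft_force: [-8.9, 0.0, 5.0]
grip_width: 0.0558
```

```bash
python3 - <<'E'
from h import *
p,d=bot.camera("side"); cv2.imwrite("pics/g7.png",cv2.resize(p[130:310,220:460,::-1],None,fx=3,fy=3))
print(bot.get_obs()["ft_force"])
E
```

```text
[-9.27046157  0.24800323  4.24188858]
```

View pics/g7.png

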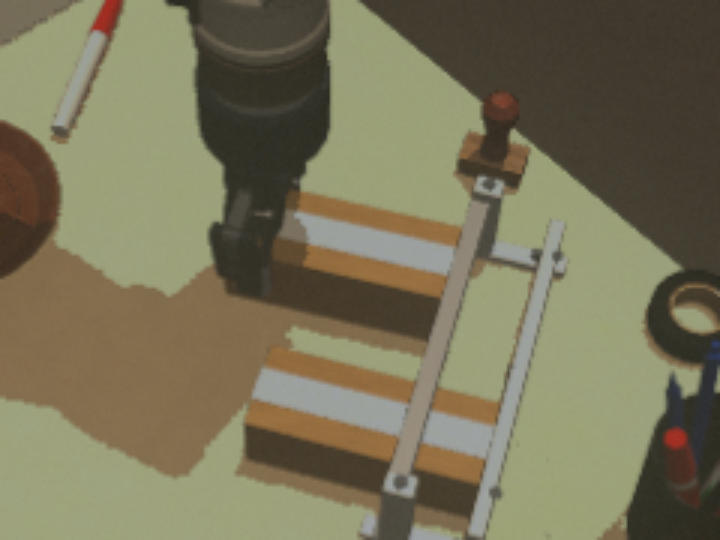

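The left carton stands against the bar (front end at crop ~(445,290), not passing under) in the left half. Now draw it back.

Call:
play_rows --moves '[[-1, [0.3, 0, -0.1], [0, 0, 0]], [-1, [0.8, 0, 0], [0, 0, 0]], [-1, [1.2, 0, 0], [0, 0, 0]], [-1, [1.2, 0, 0], [0, 0, 0]], [-1, [1.2, 0, 0], [0, 0, 0]], [-1, [1.2, 0, 0], [0, 0, 0]], [-1, [1.2, 0, 0], [0, 0, 0]], [-1, [1.2, 0, 0], [0, 0, 0]], [-1, [0.6, 0, 0], [0, 0, 0]], [-1, [0.3, 0, 0], [0, 0, 0]], [-1, [0, 0, 0], [0, 0, 0]], [-1, [0, 0, 0.1], [0, 0, 0]]]'

```text
clock: 21.08
eef_pos: [0.4162, -0.1859, 0.0142]
tool_rot: [-0.021, 1.0, -0.0, 0.001]
ft_force: [-1.1, -0.2, -2.7]
grip_width: 0.0551
```

Call:
play_rows --moves '[[1, [0, 0, 0], [0, 0, 0]], [1, [0, 0, 0], [0, 0, 0]], [1, [0, 0, 0], [0, 0, 0]], [1, [0, 0, 0], [0, 0, 0]], [1, [0, 0, 0], [0, 0, 0]], [1, [0, 0, 0], [0, 0, 0]], [1, [0, 0, -1], [0, 0, 0]], [1, [0, 0, -2], [0, 0, 0]], [1, [0, 0, -3], [0, 0, 0]], [1, [0, 0, -3], [0, 0, 0]], [1, [0, 0, -3], [0, 0, 0]], [1, [0, 0, -2], [0, 0, 0]]]'

```text
clock: 22.08
eef_pos: [0.4161, -0.1859, 0.1567]
tool_rot: [-0.021, 1.0, -0.001, 0.002]
ft_force: [0.4, -0.4, 0.2]
grip_width: 0.0852
```

Call:
play_rows --moves '[[1, [1.0, 3, -1], [0, 0, 0]], [1, [1.0, 3, -1], [0, 0, 0]], [1, [1.0, 3, -1], [0, 0, 0]], [1, [1.0, 3, 0], [0, 0, 0]], [1, [1.0, 3, 0], [0, 0, 0]], [1, [0, 3, 0], [0, 0, 0]], [1, [0, 3, 0], [0, 0, 0]], [1, [0, 3, 0], [0, 0, 0]], [1, [0, 0, 0], [0, 0, 0]], [1, [0, 0, 0], [0, 0, 0]]]'

```text
clock: 22.92
eef_pos: [0.3551, 0.0534, 0.1839]
tool_rot: [-0.023, 1.0, -0.0, 0.0]
ft_force: [0.5, 0.0, 0.1]
grip_width: 0.0851
```

```bash
python3 - <<'E'
from h import *
print(bot.get_obs()["eef_pos"],bot.get_obs()["ft_force"])
p,d=bot.camera("side"); cv2.imwrite("pics/g8.png",p[:,:,::-1])
P=cloud("side",d);blobs(P,.036,.056,x=(.35,.72),y=(-.36,.1))
p,d=bot.camera("top");P=cloud("top",d);blobs(P,.036,.056,x=(.35,.72),y=(-.36,.1));tape("top",p,.046,(325,200,395,330))
E
```

```text
[0.35513927 0.05341123 0.18390326] [0.47117508 0.02556301 0.14224084]
px[ 250  180   78   44 2111] c(464.3,-184.1) 140x59 ang3.77deg z med52.7 max56.0
px[ 357  203   51  108 1353] c(661.9,-230.3) 228x51 ang-87.94deg z med45.8 max55.3
px[ 301  245   57   42 1563] c(581.0,-290.9) 89x58 ang2.90deg z med47.2 max52.1
px[ 245  179  125   26 1311] c(666.0,-229.9) 225x48 ang-87.53deg z med44.5 max52.5
px[ 324  211   48   54 1680] c(584.6,-304.3) 92x84 ang2.09deg z med46.2 max55.6
px[ 261  263   34   82 2620] c(465.0,-184.3) 141x56 ang3.49deg z med51.5 max56.0
tape 592 mean [ 582.  -289.9] front [ 627.  -288.1] len 88.5 yaw svd 2.26 rect 2.46
```

View pics/g8.png

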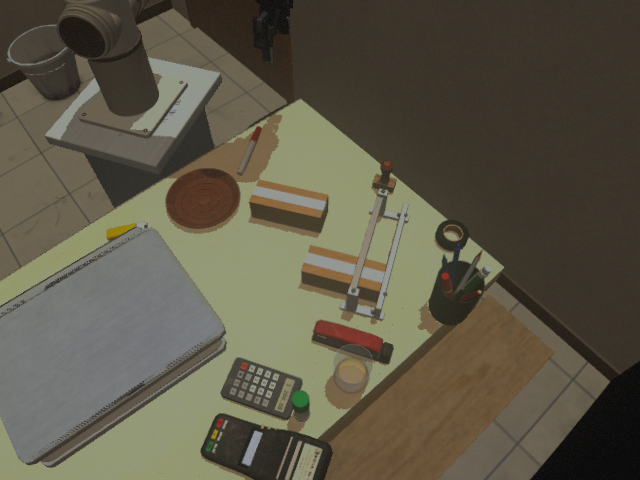

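The tall carton is at x = 0.465, about 160 mm before the bar and standing flat. The low one is under the bar, unmoved (rear end at about 0.538, yaw 2.3 to 2.5° against the gauge's 2.35°). The bystanders are where they were.

```bash
python3 -c "
from workcell import bot
print(bot.job_done())"
```

```text
the job is handed in; nothing more can be done
None
```

Both cartons were tried in the gauge and the job is handed in, at about 23 s on the robot's clock out of 64 s. No verdict was reported.

- **Right carton (fits):** it slid under the bar with no noticeable force. I pushed it against the end plate with about 6 N, then released it. The last top-camera check puts its rear end about 88 to 89 mm before the bar, where 90 mm is expected. It is square to the gauge within about 0.2°.
- **Left carton (too tall):** it stopped at the bar and was held there with 7 to 9 N for about 0.4 s, within the 20 N limit. I then drew it back and released it standing on the counter. Its centre is about 160 mm before the bar, so its front end is about 90 mm clear.
- **Other things:** the last picture shows the stamp, stapler and glass where they were at the start. The arm is clear of everything.

No check failed. The two cameras differed by 1 to 2 mm on positions, which is within their calibration. The left carton now stands about 1° off the gauge's axis, which the task does not restrict.

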